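Check a candlestick sleeve with a go / no-go plug gauge

ROBOT

A 7-joint arm with a two-finger parallel gripper is mounted at the origin on the work surface. World frame = base frame: x ahead of the robot, y to its left, z up, the work surface at z = 0. Lengths are in m, angles in rad, forces in N, time in s.
With the tool pointing down it reaches from about 0.425 to 0.925 m from the base axis. Payload 6.8 kg.
Tool frame: the origin (TCP) lies at the very end of the fingers, on their centre line; the grasp point (between the pads) lies bot.tcp_to_grasp behind it (bot.tcp_to_grasp is the distance from the TCP to the grasp point, in m); z points along the fingers, y is the line along which they close (so a half turn about z gives the same grasp; the last joint's range is limited). The gripper opens to 85 mm and grips with 20 to 120 N. Pads are 22 mm wide; open, the fingers measure 114 mm over their backs; the gripper's body (76 mm by 85 mm) begins 54 mm behind the grasp point. The pads swing forward as they close: fully open they stand 13 mm farther back than shut.
Start: joints at [1.137, 0.477, 0.022, 1.555, -0.011, 1.109, -0.083], TCP at [0.216, -0.64, 0.231] pointing down, gripper open.
Joint ranges: [-2.96, 2.96], [-0.34, 2.1], [-1.41, 1.46], [0.24, 2.44], [-1.37, 4.51], [0.17, 1.92], [-2.96, 2.96]. Speed limits (rad/s): [2.39, 2.39, 3.14, 3.14, 3.14, 3.14, 3.14].

INTERFACE

Orientations are given as a unit quaternion [w, x, y, z].
In Python, from station import bot gives the robot as it stands.
- The arm moves only by the tool servo_tool, never from a script. Its argument "motion" is a list that holds one entry, the list of rows, each a list of 7 numbers: the shift along the tool's x, y, z in m, then the turn, a rotation vector about the tool's x, y, z in units of 5 degrees (1.0 is 5 degrees), then the opening, from 0 (shut) to 1 (fully open). A call has 1 to 20 rows; each row is the pose to reach, as a shift and turn from the pose commanded when the call began, along the tool's axes at that moment; what a row does not reach only later rows make up. A row lasts 1/12 s, in which the tool goes at most 41.7 mm and 7.16 degrees, less where a joint would pass 70% of its speed; a pose out of reach is approached as far as the arm can. A call with a gripper value outside its range is refused whole. The fingers move at their own pace and stop on an object; "grip_force" is the grip in N (left out, the last holds). Time passes only in rows, so rows that repeat a pose let the fingers close. It gives the time, the measured TCP pose, the force, the opening and the grip force at its end, in the units of the state.
- bot.get_obs(): the state, without advancing time (a new reading comes with each control period).
- bot.read_camera(name): name is "scene" or "top" or "wrist"; returns a dict with "img" (400x640x3 uint8, red, green, blue), "K" (3x3 intrinsics, pixels), "pose" (4x4, takes a point from camera to world coordinates). Camera axes: x right, y down, z forward; pixel columns grow to the right and rows downward; lengths in m; the calibration is good to about 2 mm. A picture is of the moment at which its call begins. There is no depth.
- bot.hand_in(): hands the job in; it is judged then, once.
The state is a dict: "t": time; "q": joint angles; "joint_vel": joint speeds; "joint_torque": joint torques, N m; "eef_pos": TCP position; "tool_rot": TCP orientation; "contact_force": force on the tool from outside, world axes, zero at the start; "torque": the same for the moment, N m; "gripper_width": opening from 0.0 (shut) to 1.0 (fully open); "grasp_force": force on a finger pad.
Only numpy, scipy, OpenCV 4.12 (cv2) and the standard library are available. Lean on these libraries where they do the work, as an engineer would, in place of code of your own. Each camera call takes 0.05 s, during which the arm holds its last target. There are 200 camera calls.

TASK

Check the brass sleeve of the ceramic candlestick that lies in the wooden cradle: take the double-ended plug gauge from its rest, push its long go end (green collar) into the sleeve until the collar sits home on the sleeve's face and hold it there a moment with a push of about 8 N, then draw it out, turn it round and press the short no-go end (red collar) squarely and centrally on the sleeve's mouth with about 8 N for a second to confirm that it is refused. Never push the gauge against the candlestick with more than 15 N in any direction, or the glaze chips. Lay the gauge back on its rest, either way round, let go of it, and leave the bowl, the tumbler and the scraper where they are.

Things in the scene. Friction and masses are not known exactly. Their poses are not given: they have to be found in the camera images.
- candlestick: White glazed ceramic candlestick with blue bands and metal studs, lying on its side, strapped in a wooden cradle (base 100 x 140 mm); fixed. Origin: on the table under the cradle, z up. The bore axis runs along its y, 75 mm above the table; the mouth faces -y (60 mm from the origin), the 84 mm wide foot is at +y. Tops: 100 mm above the table at the mouth end, 117 mm at the foot.
- candlestick_mouth (a point): Nominal centre of the bore's mouth; candlestick's axes, into the bore = +y. The brass sleeve: rigid, dark inside, face 39 mm across, round bore 21.2 mm wide, 40 mm deep, no chamfer. Glued in by hand: its axis is parallel to y, but the true mouth lies up to 2.5 mm off this point in x and in z, and its face up to 3 mm farther in or out (y). Offsets not measured: feel for them.
- gauge: Double-ended steel plug gauge, about 220 g, level on its rest. Origin: handle centre; y along its axis. Handle: square bar 20 x 20 x 62 mm, flats square to x and z. Collars at both handle ends: 30 mm wide, 4 mm thick, green at +y (go), red at -y (no-go). Go plug: 20 mm diameter, 30 mm long, its last 5 mm a cone narrowing to 10 mm. No-go plug: 24 mm diameter, 16 mm long, flat end.
- go_collar: The gauge's green collar, part of the gauge. Origin: centre of its outer face, which meets the sleeve's face when the go end is fully home; 35 mm from the handle's centre; the gauge's axes.
- gauge_go_tip (a point): Centre of the go end's tip, 65 mm from the handle's centre.
- gauge_nogo_tip (a point): Centre of the no-go end's flat face, 51 mm from the handle's centre.
- rest: Dark wooden rest, base 60 x 100 x 12 mm, fixed. Origin: centre of its underside, z up. Two saddles 6 mm thick at y = -24 and +24 mm carry the handle near its ends, its underside 45 mm above the table; between them 42 mm are free for the fingers. Their notches are about 21 mm wide at the bottom and flare to about 30 mm at the top, 58 mm up. The collars lie outside, with 4 mm of play each way.
- rest_seat (a point): Where the centre of the gauge's handle lies when the gauge rests in the saddles, 55 mm above the table; the rest's axes, the gauge lying along y.
- bowl: Bystander: small blue ceramic bowl, 100 mm wide, 36 mm high, with metal bits in it. Origin: centre of its underside.
- tumbler: Bystander: glass tumbler, 64 mm wide, 75 mm high. Origin: centre of its underside.
- scraper: Bystander: wooden-handled scraper, like a screwdriver, lying on the table, about 200 mm long along its x.
Not all that is in view belongs to the job. What is shaped like the rest but purple is not meant. Of the things that look like the gauge, the smaller one is meant.

How it is judged:
On the way, in this order (a step that is already met when the one before it is completed fails the run):
1. the go end is fully home: the green collar presses on the sleeve's face with over 4 N, within 5 mm of the nominal mouth in x, y and z, axes within 0.08 rad, for 0.3 s (contact force between go_collar and candlestick above 4 N and y of go_collar in the frame of candlestick_mouth between -0.005 and 0.005 m and x of go_collar in the frame of candlestick_mouth between -0.005 and 0.005 m and z of go_collar in the frame of candlestick_mouth between -0.005 and 0.005 m and angle between the y axis of gauge and the y axis of candlestick, either way round below 0.08 rad), for 0.3 s.
2. the no-go end presses with over 4 N on the sleeve's mouth and stays out: its face within 5 mm of the nominal mouth in x, y and z, axes within 0.1 rad, for 0.5 s (contact force between gauge and candlestick above 4 N and y of gauge_nogo_tip in the frame of candlestick_mouth between -0.005 and 0.005 m and x of gauge_nogo_tip in the frame of candlestick_mouth between -0.005 and 0.005 m and z of gauge_nogo_tip in the frame of candlestick_mouth between -0.005 and 0.005 m and angle between the y axis of gauge and the y axis of candlestick, either way round below 0.1 rad), for 0.5 s.
At the end, for the whole second after the job is handed in: The gauge lies still in the saddles of its rest, either way round: its centre within 8 mm of the seat point horizontally and 4 mm in height, its axis within 0.1 rad of the rest's, and the fingers do not touch it (horizontal distance between gauge and rest_seat below 0.008 m and z of gauge in the frame of rest_seat between -0.004 and 0.004 m and angle between the y axis of gauge and the y axis of rest, either way round below 0.1 rad and linear speed of gauge below 0.01 m/s and angular speed of gauge below 0.1 rad/s and contact force between the fingers and gauge below 0.1 N).
It fails at once if the gauge is pushed against the candlestick with more than 15 N (contact force between gauge and candlestick above 15 N).
It fails at once if the bowl is moved more than 15 mm (distance of bowl from where it was at the start of the episode above 0.015 m).
It fails at once if the tumbler is moved more than 15 mm (distance of tumbler from where it was at the start of the episode above 0.015 m).
It fails at once if the scraper is moved more than 15 mm (distance of scraper from where it was at the start of the episode above 0.015 m).
It also fails if it takes over 67 s, if anything falls off the work surface, if the arm or the gripper's body presses on something with over 40 N, if the wrist force passes 120 N, or if a joint passes its speed limit or range.

## Working session

There is one attempt and no reset: what is moved stays moved. The work goes in short steps, Python scripts to look and compute and a tool call to move; the robot and the scene stay as the last step left them, time stands still between calls to the robot, and variables do not carry over. Pictures are saved under pics/ and viewed, at most 10 in all, crops included, and the job is handed in when it is done.

Besides the shell and the picture viewer there is one more tool, called after "Request:" as a command line: name --argument value ..., lists and objects as JSON in quotes. servo_tool: Moves the arm, as the interface text tells. Its arguments: {"type":"object","properties":{"motion":{"type":"array"},"grip_force":{"type":"number"}},"required":["motion"]}

```bash
mkdir -p pics; ls
python3 - <<'E'
from station import bot
import cv2,pickle
print(bot.get_obs(), bot.tcp_to_grasp)
d={}
for n in ("scene","top","wrist"):
    c=bot.read_camera(n); d[n]=c
    cv2.imwrite(f"pics/{n}0.png",c["img"][:,:,::-1])
    print(n,c["K"].round(1).tolist(),c["pose"].round(4).tolist())
pickle.dump(d,open("cam0.pkl","wb"))
E
```

```text
pics
{'t': 0.0, 'q': array([ 1.13686947,  0.47779251,  0.0223668 ,  1.55646545, -0.01149642,
        1.10929412, -0.08311333]), 'joint_vel': array([ 0.00074783, -0.00130121,  0.00111673,  0.00075642,  0.00025394,
       -0.00226108,  0.00070174]), 'joint_torque': array([-8.51569657e-04, -5.96450114e+01,  1.60730269e+00, -2.81194085e+01,
        1.25252159e-02,  9.22719715e-03, -3.54799454e-05]), 'eef_pos': array([ 0.21583945, -0.63893072,  0.23032543]), 'tool_rot': array([-8.87898023e-04,  9.86759680e-01,  1.62186611e-01, -2.22826504e-04]), 'contact_force': array([-0.23411952,  0.50798234,  0.1615468 ]), 'torque': array([ 0.0170852 ,  0.00159155, -0.06115207]), 'grasp_force': 0.0, 'gripper_width': 1.0018326989618276} 0.0187
scene [[443.8, 0.0, 316.6], [0.0, 443.8, 197.6], [0.0, 0.0, 1.0]] [[-0.081, 0.8374, -0.5405, 1.1564], [0.9966, 0.0763, -0.0312, 0.0096], [0.0151, -0.5412, -0.8408, 1.0355], [0.0, 0.0, 0.0, 1.0]]
top [[450.8, 0.0, 322.1], [0.0, 450.8, 199.7], [0.0, 0.0, 1.0]] [[0.0103, -0.9975, 0.0697, 0.4854], [-0.9997, -0.0117, -0.0205, -0.0046], [0.0213, -0.0695, -0.9974, 1.169], [0.0, 0.0, 0.0, 1.0]]
wrist [[291.6, 0.0, 319.3], [0.0, 291.6, 201.6], [0.0, 0.0, 1.0]] [[0.3202, -0.91, -0.2633, 0.2828], [-0.9473, -0.3081, -0.0872, -0.6176], [-0.0018, 0.2774, -0.9608, 0.3718], [0.0, 0.0, 0.0, 1.0]]
```

View pics/top0.png

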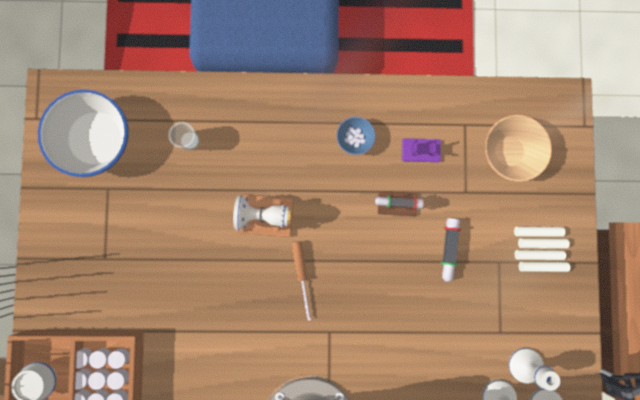

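View pics/scene0.png

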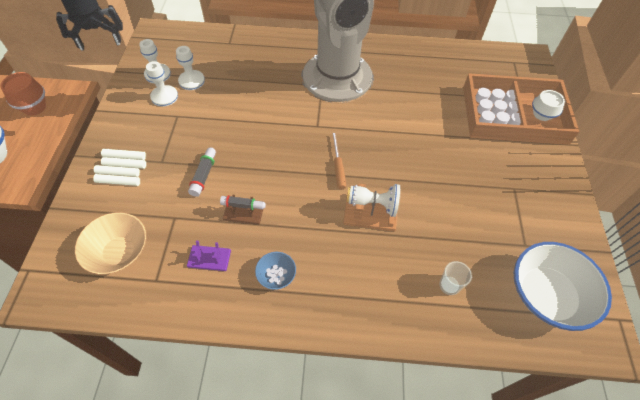

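Run:
```python
import cv2,numpy as np
t=cv2.imread("pics/top0.png");s=cv2.imread("pics/scene0.png")
r=lambda im,x,y:cv2.resize(im[y:y+48,x:x+96],(800,400),interpolation=cv2.INTER_CUBIC)[:300]
a=cv2.resize(t[182:218,360:440],(400,180+0),interpolation=cv2.INTER_CUBIC)
b=cv2.resize(t[186:242,225:305],(400,280),interpolation=cv2.INTER_CUBIC)
c=cv2.resize(s[182:226,210:280],(400,251),interpolation=cv2.INTER_CUBIC)
d=cv2.resize(s[176:232,335:415],(400,280),interpolation=cv2.INTER_CUBIC)
o=np.zeros((560,800,3),np.uint8);o[:180,:400]=a;o[:280,400:]=b;o[280:531,:400]=c;o[280:,400:]=d
cv2.imwrite("pics/crop1.png",o)
```

```text
(no output)
```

View pics/crop1.png

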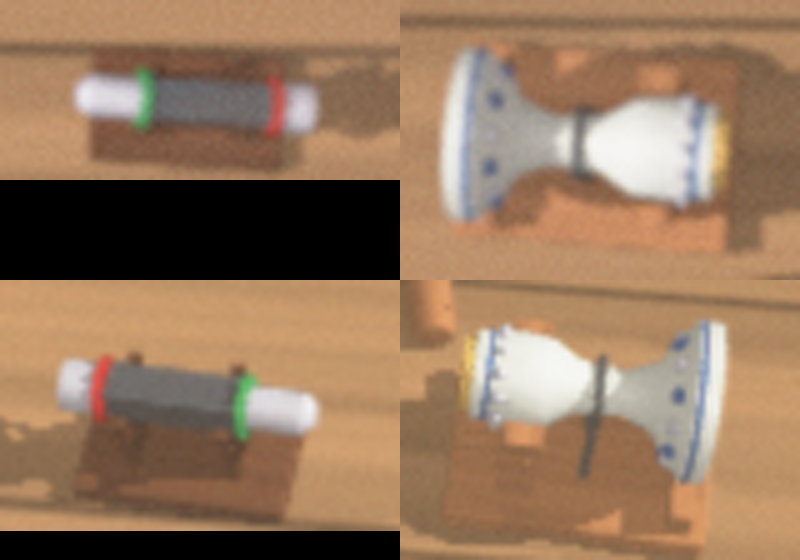

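```bash
cat > h.py <<'E'
import numpy as np
def ray(cam,uv,z):
    d=cam["pose"][:3,:3]@np.linalg.solve(cam["K"],[uv[0],uv[1],1.]); o=cam["pose"][:3,3]
    return o+d*(z-o[2])/d[2]
def proj(cam,p):
    P=np.linalg.inv(cam["pose"])@np.append(p,1); q=cam["K"]@P[:3]; return q[:2]/q[2]
E
python3 - <<'E'
import pickle; from h import *
d=pickle.load(open("cam0.pkl","rb"));t=d["top"];s=d["scene"]
f=lambda n,c,uv,z:print(n,ray(c,uv,z).round(4))
f("go top",t,(375.2,201),.055);f("nogo top",t,(423.6,203.6),.055)
k=70/400
f("nogo sc",s,(210+58*k,182+105*k),.055);f("go sc",s,(210+318*k,182+133*k),.055)
f("sleeve top",t,(290.6,216),.075);f("foot top",t,(234,213),.075)
f("sleeve sc",s,(335+64/5,176+(375-280)/5),.075);f("foot sc",s,(335+315/5,176+(400-280)/5),.075)
for n,uv in dict(a=(292.4,198),b=(290,236)).items(): f("cradle top "+n,t,uv,.015)
for n,uv in dict(a=(335+45/5,176+240/5),b=(335+300/5,176+270/5)).items(): f("cradle sc "+n,s,uv,.0)
for n,uv in dict(a=(360+90/5,182+50/5),b=(360+90/5,182+160/5),c=(360+282/5,182+170/5),).items(): f("rest top "+n,t,uv,.012)
f("scraper",t,(297,242),.02);f("bowl",t,(356,135),.02);f("scr tip",t,(310,319),.01);f("big",t,(453,219),.02)
E
```

```text
go top [ 0.5615 -0.1594  0.055 ]
nogo top [ 0.5564 -0.2801  0.055 ]
nogo sc [ 0.5576 -0.2765  0.055 ]
go sc [ 0.5618 -0.1565  0.055 ]
sleeve top [0.5213 0.0489 0.075 ]
foot top [0.527  0.1857 0.075 ]
sleeve sc [0.5237 0.0537 0.075 ]
foot sc [0.5273 0.1832 0.075 ]
cradle top a [0.5695 0.048  0.015 ]
cradle top b [0.4723 0.0526 0.015 ]
cradle sc a [0.5679 0.051  0.    ]
cradle sc b [0.574  0.1871 0.    ]
rest top a [ 0.5878 -0.1725  0.012 ]
rest top b [ 0.531  -0.1726  0.012 ]
rest top c [ 0.5269 -0.2719  0.012 ]
scraper [0.4574 0.0344 0.02  ]
bowl [ 0.7343 -0.1141  0.02  ]
scr tip [ 0.2635 -0.0008  0.01  ]
big [ 0.52   -0.3643  0.02  ]
```

Gauge candidates in the top view are (399,202), small and on the dark rest, and (451,249), larger and on the bare table. Rest candidates are (399,205), dark, and (422,150), purple. I choose the small gauge on the dark rest. The crop confirms it: green at +y facing the candlestick, red at -y.

Request:
servo_tool --motion '[[[0.458,-0.284,0.02,0,0,-13.8,1],[0.458,-0.284,0.02,0,0,-13.8,1],[0.458,-0.284,0.02,0,0,-13.8,1],[0.458,-0.284,0.02,0,0,-13.8,1],[0.458,-0.284,0.02,0,0,-13.8,1],[0.458,-0.284,0.02,0,0,-13.8,1],[0.458,-0.284,0.02,0,0,-13.8,1],[0.458,-0.284,0.02,0,0,-13.8,1],[0.458,-0.284,0.02,0,0,-13.8,1],[0.458,-0.284,0.02,0,0,-13.8,1],[0.458,-0.284,0.02,0,0,-13.8,1],[0.458,-0.284,0.02,0,0,-13.8,1],[0.458,-0.284,0.02,0,0,-13.8,1],[0.458,-0.284,0.02,0,0,-13.8,1],[0.458,-0.284,0.02,0,0,-13.8,1],[0.458,-0.284,0.02,0,0,-13.8,1],[0.458,-0.284,0.02,0,0,-13.8,1],[0.458,-0.284,0.02,0,0,-13.8,1],[0.458,-0.284,0.02,0,0,-13.8,1]]]'

```text
t: 1.73
eef_pos: [0.5583, -0.2253, 0.2113]
tool_rot: [0.0, 0.722, 0.692, -0.0]
contact_force: [0.1, -0.2, -1.3]
gripper_width: 0.999
grasp_force: 0.0
```

```bash
cat >> h.py <<'E'
from scipy.spatial.transform import Rotation as R
def rot(o): w,x,y,z=o["tool_rot"]; return R.from_quat([x,y,z,w])
def st(bot):
    o=bot.get_obs(); r=rot(o); m=r.as_matrix()
    print("t",round(o["t"],2),"p",o["eef_pos"].round(4),"xaz",round(np.arctan2(m[1,0],m[0,0]),4),"z",m[:,2].round(3),
     "F",o["contact_force"].round(2),"M",o["torque"].round(2),"w",round(o["gripper_width"],3),"g",round(o["grasp_force"],1)); return o
def plan(o,p,az):  # shift, turn (5deg units) to TCP p, pointing down, tool x azimuth az
    r=rot(o); T=R.from_matrix(np.c_[[np.cos(az),np.sin(az),0],[np.sin(az),-np.cos(az),0],[0,0,-1]])
    print("plan",r.inv().apply(np.array(p)-o["eef_pos"]).round(4),(np.degrees((r.inv()*T).as_rotvec())/5).round(3))
E
python3 - <<'E'
from station import bot
from h import *
import cv2,pickle
o=st(bot); print(o["q"].round(3))
c=bot.read_camera("wrist"); pickle.dump(c,open("w1.pkl","wb")); cv2.imwrite("pics/w1.png",c["img"][:,:,::-1])
print(c["pose"].round(3).tolist())
E
```

```text
t 1.73 p [ 0.5583 -0.2253  0.2113] xaz 1.5277 z [-0. -0. -1.] F [ 0.13 -0.19 -1.31] M [ 0.02 -0.06 -0.02] w 0.999 g 0.0
[ 0.582  0.407 -0.394  1.736  0.178  1.034  0.083]
[[0.999, -0.041, -0.012, 0.561], [-0.043, -0.96, -0.278, -0.156], [0.0, 0.278, -0.961, 0.353], [0.0, 0.0, 0.0, 1.0]]
```

View pics/w1.png

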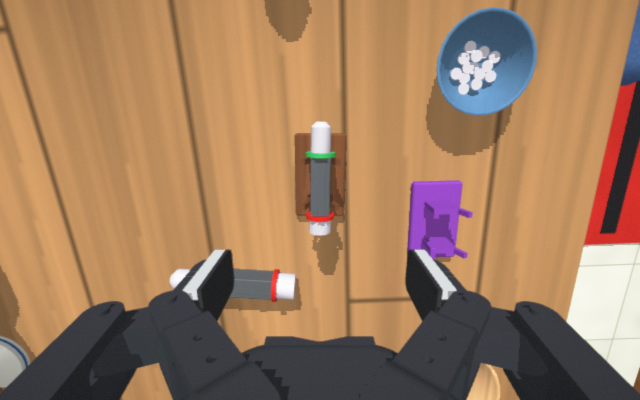

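Run:
```python
from station import bot
from h import *
import pickle,cv2
c=pickle.load(open("w1.pkl","rb")); im=c["img"].astype(int)
g=(im[...,1]-im[...,0]>60)&(im[...,1]-im[...,2]>60); r=(im[...,0]-im[...,1]>120)&(im[...,0]-im[...,2]>120)
for n,m in (("g",g),("r",r)):
    m=m.copy(); m[:,:290]=0; m[:,350:]=0; m[250:]=0
    v,u=np.nonzero(m); print(n,len(u),u.min(),u.max(),v.min(),v.max())
    print(ray(c,((u.min()+u.max()+1)/2,v.max()+.5),.055).round(4), ray(c,((u.min()+u.max()+1)/2,v.min()),.065).round(4))
print("tip",ray(c,(320.5,122),.057).round(4))
for uv in ((295,134),(344,133),(345,215),(296,215)): print(ray(c,uv,.012).round(4))
print("TCP proj",proj(c,[0.5583,-0.2253,0.2113]))
```

```text
g 133 306 334 151 157
[ 0.561  -0.1951  0.055 ] [ 0.5613 -0.1875  0.065 ]
r 145 306 333 211 221
[ 0.5576 -0.2643  0.055 ] [ 0.5582 -0.2491  0.065 ]
tip [ 0.5625 -0.1603  0.057 ]
[ 0.5331 -0.1729  0.012 ]
[ 0.5889 -0.1742  0.012 ]
[ 0.5882 -0.2728  0.012 ]
[ 0.5278 -0.2702  0.012 ]
TCP proj [319.00950185 253.45134137]
```

Request:
servo_tool --motion '[[[0.0023,0.0007,0.04,0,0,0,1],[0.0023,0.0007,0.08,0,0,0,1],[0.0023,0.0007,0.11,0,0,0,1],[0.0023,0.0007,0.13,0,0,0,1],[0.0023,0.0007,0.145,0,0,0,1],[0.0023,0.0007,0.155,0,0,0,1],[0.0023,0.0007,0.165,0,0,0,1],[0.0023,0.0007,0.17,0,0,0,1],[0.0023,0.0007,0.175,0,0,0,1],[0.0023,0.0007,0.175,0,0,0,1],[0.0023,0.0007,0.175,0,0,0,0.3],[0.0023,0.0007,0.175,0,0,0,0.1],[0.0023,0.0007,0.175,0,0,0,0],[0.0023,0.0007,0.175,0,0,0,0],[0.0023,0.0007,0.175,0,0,0,0],[0.0023,0.0007,0.175,0,0,0,0],[0.0023,0.0007,0.175,0,0,0,0],[0.0023,0.0007,0.175,0,0,0,0],[0.0023,0.0007,0.175,0,0,0,0],[0.0023,0.0007,0.175,0,0,0,0]]]' --grip_force 80

```text
t: 3.45
eef_pos: [0.56, -0.2217, 0.0368]
tool_rot: [0.0, 0.721, 0.692, -0.0]
contact_force: [-2.3, 0.5, 4.7]
gripper_width: 0.218
grasp_force: 78.4
```

Run:
```python
from station import bot
from h import *
st(bot)
```

```text
t 3.45 p [ 0.56   -0.2217  0.0368] xaz 1.5298 z [ 0. -0. -1.] F [-2.34  0.53  4.68] M [ 0.07  0.35 -0.07] w 0.218 g 78.4
```

Request:
servo_tool --motion '[[[0,0,-0.01,0,0,0,0],[0,0,-0.03,0,0,0,0],[0,0,-0.06,0,0,0,0],[0.01,-0.005,-0.09,0,0,0,0],[0.04,-0.015,-0.12,0,0,0,0],[0.08,-0.025,-0.15,0,0,0,0],[0.115,-0.035,-0.163,0,0,0,0],[0.14,-0.042,-0.163,0,0,0,0],[0.155,-0.0445,-0.163,0,0,0,0],[0.16,-0.0445,-0.163,0,0,0,0],[0.16,-0.0445,-0.163,0,0,0,0],[0.16,-0.0445,-0.163,0,0,0,0]]]'

```text
t: 4.45
eef_pos: [0.5218, -0.0612, 0.1991]
tool_rot: [0.0, 0.722, 0.692, -0.0]
contact_force: [-0.4, -0.8, -2.8]
gripper_width: 0.222
grasp_force: 78.4
```

Run:
```python
from station import bot
from h import *
import cv2,pickle
o=st(bot); print(o["q"].round(3))
c=bot.read_camera("wrist"); pickle.dump(c,open("w2.pkl","wb"))
im=c["img"][:,:,::-1]; cv2.imwrite("pics/w2.png",cv2.resize(im[0:300,170:470],(600,600),interpolation=cv2.INTER_CUBIC))
```

```text
t 4.45 p [ 0.5218 -0.0612  0.1991] xaz 1.5292 z [-0.001 -0.001 -1.   ] F [-0.45 -0.79 -2.84] M [-0.02 -0.06  0.03] w 0.222 g 78.4
[ 0.387  0.306 -0.466  1.92   0.167  0.954 -0.199]
```

View pics/w2.png

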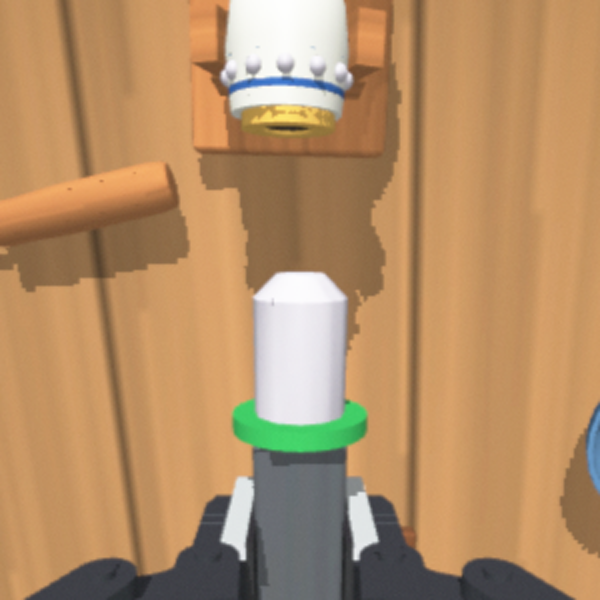

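Run:
```python
from station import bot
from h import *
import pickle,cv2
c=pickle.load(open("w2.pkl","rb")); f=lambda u,v,z:ray(c,(170+u/2,v/2),z).round(4)
print("sleeve L,R",f(242,123,.075),f(336,123,.075), "ctr bore",f(289,129,.075),"lowest top rim",f(289,109,.0945))
a=f(193,150,.015);b=f(385,156,.015);print("cradle front",a,b,(b-a)[1]/(b-a)[0], "z0",f(193,150,0),f(385,156,0))
a=f(193,10,.015);b=f(193,150,.015);print("cradle left",a,b,(a-b)[0]/(a-b)[1])
a=f(228,85,.075);b=f(350,85,.075);print("band",a,b)
a=f(228,75,.075);b=f(350,80,.075)
d=pickle.load(open("cam0.pkl","rb"))
print("tip held",f(299.5,273,.2191))
z=.1991+.0187
print("axis pts",f(299.5,300,z+.003),f(300.5,415,z+.003))
```

```text
sleeve L,R [0.5032 0.0539 0.075 ] [0.5423 0.0522 0.075 ] ctr bore [0.5226 0.0508 0.075 ] lowest top rim [0.5231 0.0547 0.0945]
cradle front [0.4722 0.0525 0.015 ] [0.5712 0.0455 0.015 ] -0.07070707070707068 z0 [0.4698 0.0545 0.    ] [0.5733 0.0472 0.    ]
cradle left [0.478  0.1152 0.015 ] [0.4722 0.0525 0.015 ] 0.0925039872408289
band [0.4985 0.0683 0.075 ] [0.5483 0.0662 0.075 ]
tip held [0.5248 0.0009 0.2191]
axis pts [ 0.5245 -0.0044  0.2208] [ 0.5238 -0.0288  0.2208]
```

Run:
```python
from station import bot
from h import *
import pickle,cv2
def mids(c,u0,u1,v0,v1,axis,thr):
    im=cv2.cvtColor(np.ascontiguousarray(c["img"]),cv2.COLOR_RGB2HSV).astype(float)
    m=((im[...,1]<thr)&(im[...,2]>110)).astype(np.uint8)[v0:v1,u0:u1]
    n,l,s,_=cv2.connectedComponentsWithStats(m); k=1+np.argmax(s[1:,4]); m=l==k; print(s[k])
    P=[];W=[]
    it=range(m.shape[1]) if axis else range(m.shape[0])
    for i in it:
        e=np.nonzero(m[:,i] if axis else m[i])[0]
        if len(e)<5: continue
        a=(e.min()+e.max()+1)/2
        q=(i+.5+u0,a+v0) if axis else (a+u0,i+.5+v0)
        P.append(ray(c,q,.075)); W.append(len(e))
    P=np.array(P); k=np.polyfit(P[:,1],P[:,0],1); r=P[:,0]-np.polyval(k,P[:,1]); g=abs(r)<.002; k=np.polyfit(P[g,1],P[g,0],1)
    print("slope dx/dy",k[0].round(4),"x at y=.051",np.polyval(k,.051).round(4),g.sum(),len(P),P[g,1].min().round(3),P[g,1].max().round(3))
d=pickle.load(open("cam0.pkl","rb"))
for thr in (60,80): mids(d["top"],228,300,186,242,1,thr)
w=pickle.load(open("w2.pkl","rb"))
for thr in (60,80): mids(w,270,360,0,62,0,thr)
for thr in (60,80): mids(d["scene"],335,415,176,232,1,thr)
```

```text
[   5   10   56   34 1092]
slope dx/dy 0.0634 x at y=.051 0.5195 44 55 0.056 0.18
[   5    9   56   35 1153]
slope dx/dy 0.0695 x at y=.051 0.5192 44 55 0.056 0.18
[  10    0   67   46 2460]
slope dx/dy 0.0556 x at y=.051 0.5215 44 44 0.067 0.097
[  10    0   67   46 2501]
slope dx/dy 0.0462 x at y=.051 0.5217 45 45 0.066 0.097
[ 14   8  51  32 881]
slope dx/dy 0.0507 x at y=.051 0.5222 23 51 0.063 0.177
[ 14   8  52  33 936]
slope dx/dy 0.0024 x at y=.051 0.5248 17 52 0.061 0.179
```

Run:
```python
from station import bot
from h import *
o=bot.get_obs(); plan(o,[.5184,-.06,.0568],1.516); plan(o,[.5184,-.026,.0568],1.516)
```

```text
plan [ 0.0017 -0.0034  0.1421] [-0.009  0.008  0.137]
plan [ 0.0357 -0.0049  0.1421] [-0.009  0.008  0.137]
```

Request:
servo_tool --motion '[[[0.001,-0.0015,0.03,0,0,0.137,0],[0.001,-0.0034,0.06,0,0,0.137,0],[0.0017,-0.0034,0.09,0,0,0.137,0],[0.0017,-0.0034,0.12,0,0,0.137,0],[0.0017,-0.0034,0.135,0,0,0.137,0],[0.0017,-0.0034,0.142,0,0,0.137,0],[0.006,-0.0036,0.142,0,0,0.137,0],[0.014,-0.004,0.142,0,0,0.137,0],[0.022,-0.0043,0.142,0,0,0.137,0],[0.029,-0.0046,0.142,0,0,0.137,0],[0.033,-0.0048,0.142,0,0,0.137,0],[0.0357,-0.0049,0.142,0,0,0.137,0],[0.0357,-0.0049,0.142,0,0,0.137,0],[0.0357,-0.0049,0.142,0,0,0.137,0]]]'

```text
t: 5.67
eef_pos: [0.5186, -0.024, 0.0576]
tool_rot: [0.0, 0.725, 0.688, 0.0]
contact_force: [0.5, -0.2, -2.5]
gripper_width: 0.22
grasp_force: 78.4
```

Run:
```python
from station import bot
from h import *
import cv2,pickle
o=st(bot)
c=bot.read_camera("wrist"); pickle.dump(c,open("w3.pkl","wb"))
im=c["img"][:,:,::-1]; cv2.imwrite("pics/w3.png",cv2.resize(im[0:200,220:420],(600,600),interpolation=cv2.INTER_CUBIC))
```

```text
t 5.67 p [ 0.5186 -0.024   0.0576] xaz 1.5184 z [ 0. -0. -1.] F [ 0.53 -0.19 -2.46] M [-0.04 -0.   -0.02] w 0.22 g 78.4
```

View pics/w3.png

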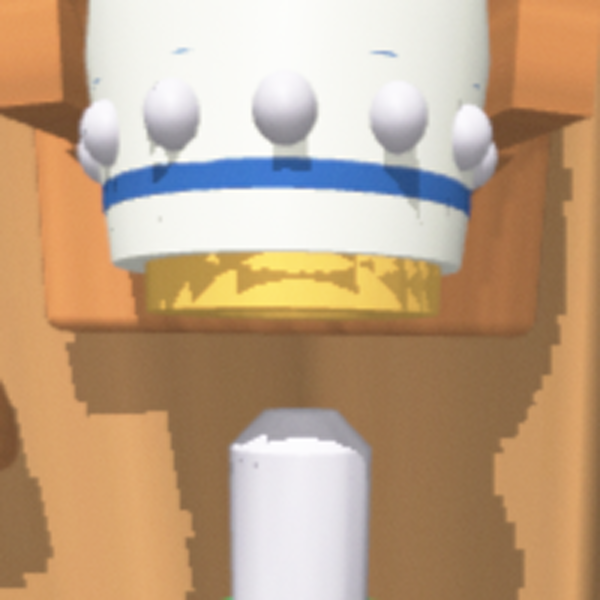

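Run:
```python
from station import bot
from h import *
import pickle
c=pickle.load(open("w3.pkl","rb")); f=lambda u,v,z:ray(c,(220+u/3,v/3),z).round(4)
a,b=f(146,300,.075),f(440,304,.075);print("sleeve",a,b,(a+b)/2)
a,b=f(230,455,.076),f(370,455,.076);print("plug",a,b,(a+b)/2); print("tip",f(300,410,.08))
print("face top",f(293,317,.0945)); print("stud L,R",f(100,132,.075),f(472,138,.075))
print("width px per 39mm")
o=bot.get_obs()
print(c["pose"][:3,3])
```

```text
sleeve [0.5024 0.0532 0.075 ] [0.5417 0.0507 0.075 ] [0.52205 0.05195 0.075  ]
plug [0.5122 0.0322 0.076 ] [0.5317 0.0312 0.076 ] [0.52195 0.0317  0.076  ]
tip [0.5223 0.0381 0.08  ]
face top [0.522  0.0493 0.0945]
stud L,R [0.4986 0.0737 0.075 ] [0.546  0.0706 0.075 ]
width px per 39mm
[0.52225184 0.04548859 0.19896665]
```

Request:
servo_tool --motion '[[[0,-0.0017,0.0008,0,0,0.14,0],[0,-0.0017,0.0008,0,0,0.14,0],[0.003,-0.0017,0.0008,0,0,0.14,0],[0.006,-0.0016,0.0008,0,0,0.14,0],[0.008,-0.0016,0.0008,0,0,0.14,0],[0.009,-0.0016,0.0008,0,0,0.14,0],[0.009,-0.0016,0.0008,0,0,0.14,0],[0.009,-0.0016,0.0008,0,0,0.14,0]]]'

```text
t: 6.38
eef_pos: [0.5174, -0.0149, 0.0565]
tool_rot: [0.0, 0.73, 0.684, -0.0]
contact_force: [0.2, 0.3, -1.9]
gripper_width: 0.215
grasp_force: 78.4
```

Run:
```python
from station import bot
from h import *
st(bot)
```

```text
t 6.38 p [ 0.5174 -0.0149  0.0565] xaz 1.5062 z [-0. -0. -1.] F [ 0.24  0.31 -1.93] M [-0.02 -0.01 -0.04] w 0.215 g 78.4
```

Request:
servo_tool --motion '[[[0.001,0,0,0,0,0,0],[0.002,0,0,0,0,0,0],[0.003,0,0,0,0,0,0],[0.0035,0,0,0,0,0,0],[0.004,0,0,0,0,0,0],[0.0045,0,0,0,0,0,0],[0.005,0,0,0,0,0,0],[0.005,0,0,0,0,0,0]]]'

```text
t: 7.05
eef_pos: [0.5177, -0.0099, 0.0565]
tool_rot: [0.0, 0.73, 0.684, 0.0]
contact_force: [0.3, 0.3, -1.6]
gripper_width: 0.217
grasp_force: 78.4
```

Request:
servo_tool --motion '[[[0.0005,0,0,0,0,0,0],[0.001,0,0,0,0,0,0],[0.0015,0,0,0,0,0,0],[0.002,0,0,0,0,0,0],[0.002,0,0,0,0,0,0]]]'

```text
t: 7.47
eef_pos: [0.5178, -0.0078, 0.0565]
tool_rot: [0.0, 0.73, 0.684, 0.0]
contact_force: [-0.1, 1.2, -2.4]
gripper_width: 0.218
grasp_force: 78.4
```

Request:
servo_tool --motion '[[[0.0005,0,0,0,0,0,0],[0.001,0,0,0,0,0,0],[0.0015,0,0,0,0,0,0],[0.002,0,0,0,0,0,0],[0.002,0,0,0,0,0,0]]]'

```text
t: 7.88
eef_pos: [0.5179, -0.0065, 0.0565]
tool_rot: [0.0, 0.73, 0.684, -0.0]
contact_force: [0.1, -2.2, -1.8]
gripper_width: 0.221
grasp_force: 78.5
```

Request:
servo_tool --motion '[[[0.0004,0,0,0,0,0,0],[0.0008,0,0,0,0,0,0],[0.0008,0,0,0,0,0,0]]]'

```text
t: 8.13
eef_pos: [0.5179, -0.0063, 0.0565]
tool_rot: [0.0, 0.73, 0.683, -0.001]
contact_force: [-0.4, -5.3, -1.0]
gripper_width: 0.223
grasp_force: 78.6
```

Run:
```python
from station import bot
from h import *
st(bot)
```

```text
t 8.13 p [ 0.5179 -0.0063  0.0565] xaz 1.505 z [-0.    -0.001 -1.   ] F [-0.4  -5.33 -0.98] M [-1.02  0.03  0.01] w 0.223 g 78.6
```

Request:
servo_tool --motion '[[[0.0,-0.0001,-0.0003,0,0,0,0],[0,-0.0003,-0.0006,0,0,0,0],[0,-0.0003,-0.0006,0,0,0,0]]]'

```text
t: 8.38
eef_pos: [0.5179, -0.0042, 0.0572]
tool_rot: [-0.0, 0.729, 0.684, 0.001]
contact_force: [0.9, 0.5, -1.1]
gripper_width: 0.221
grasp_force: 78.5
```

Run:
```python
from station import bot
from h import *
st(bot)
```

```text
t 8.38 p [ 0.5179 -0.0042  0.0572] xaz 1.5065 z [ 0.001  0.001 -1.   ] F [ 0.88  0.45 -1.07] M [ 0.03 -0.04  0.03] w 0.221 g 78.5
```

Request:
servo_tool --motion '[[[0.0005,0,0,0,0,0,0],[0.001,0,0,0,0,0,0],[0.0015,0,0,0,0,0,0],[0.002,0,0,0,0,0,0],[0.0025,0,0,0,0,0,0]]]'

```text
t: 8.8
eef_pos: [0.5179, -0.0025, 0.0572]
tool_rot: [0.0, 0.73, 0.684, 0.0]
contact_force: [0.1, -0.7, -1.4]
gripper_width: 0.218
grasp_force: 78.6
```

Run:
```python
from station import bot
from h import *
st(bot)
```

```text
t 8.8 p [ 0.5179 -0.0025  0.0572] xaz 1.5059 z [ 0.  0. -1.] F [ 0.11 -0.74 -1.39] M [-0.04  0.01 -0.02] w 0.218 g 78.6
```

Request:
servo_tool --motion '[[[0.0007,0,0,0,0,0,0],[0.0014,0,0,0,0,0,0],[0.0021,0,0,0,0,0,0],[0.0028,0,0,0,0,0,0],[0.0035,0,0,0,0,0,0],[0.004,0,0,0,0,0,0],[0.004,0,0,0,0,0,0]]]'

```text
t: 9.38
eef_pos: [0.5182, 0.0015, 0.0572]
tool_rot: [0.0, 0.73, 0.684, 0.0]
contact_force: [-1.2, -0.7, 0.7]
gripper_width: 0.219
grasp_force: 78.6
```

Run:
```python
from station import bot
from h import *
st(bot)
```

```text
t 9.38 p [0.5182 0.0015 0.0572] xaz 1.506 z [ 0.  0. -1.] F [-1.21 -0.74  0.7 ] M [ 0.01 -0.03  0.04] w 0.219 g 78.6
```

Request:
servo_tool --motion '[[[0,-0.0002,-0.0004,0,0,0,0],[0.0007,-0.0002,-0.0004,0,0,0,0],[0.0014,-0.0002,-0.0004,0,0,0,0],[0.0021,-0.0002,-0.0004,0,0,0,0],[0.0028,-0.0002,-0.0004,0,0,0,0],[0.0035,-0.0002,-0.0004,0,0,0,0],[0.004,-0.0002,-0.0004,0,0,0,0],[0.004,-0.0002,-0.0004,0,0,0,0]]]'

```text
t: 10.05
eef_pos: [0.5181, 0.0055, 0.0575]
tool_rot: [-0.0, 0.73, 0.684, 0.0]
contact_force: [0.8, 0.1, -1.8]
gripper_width: 0.224
grasp_force: 78.5
```

Run:
```python
from station import bot
from h import *
st(bot)
```

```text
t 10.05 p [0.5181 0.0055 0.0575] xaz 1.5061 z [-0.  0. -1.] F [ 0.8   0.09 -1.78] M [-0.01 -0.02 -0.01] w 0.224 g 78.5
```

Free again. Continuing.

Request:
servo_tool --motion '[[[0.0008,0,0,0,0,0,0],[0.0016,0,0,0,0,0,0],[0.0024,0,0,0,0,0,0],[0.0032,0,0,0,0,0,0],[0.004,0,0,0,0,0,0],[0.004,0,0,0,0,0,0]]]'

```text
t: 10.55
eef_pos: [0.5184, 0.0096, 0.0575]
tool_rot: [-0.0, 0.73, 0.684, 0.0]
contact_force: [-0.6, -0.4, -2.4]
gripper_width: 0.22
grasp_force: 78.4
```

Request:
servo_tool --motion '[[[0.0008,0,0,0,0,0,0],[0.0016,0,0,0,0,0,0],[0.0024,0,0,0,0,0,0],[0.003,0,0,0,0,0,0],[0.003,0,0,0,0,0,0]]]'

```text
t: 10.97
eef_pos: [0.5186, 0.0125, 0.0575]
tool_rot: [-0.0, 0.73, 0.684, 0.0]
contact_force: [0.0, 0.5, -2.7]
gripper_width: 0.22
grasp_force: 78.4
```

Run:
```python
from station import bot
from h import *
st(bot)
```

```text
t 10.97 p [0.5186 0.0125 0.0575] xaz 1.5061 z [ 0.  0. -1.] F [ 0.02  0.54 -2.72] M [-0.01 -0.09 -0.04] w 0.22 g 78.4
```

Request:
servo_tool --motion '[[[0.0008,0,0,0,0,0,0],[0.0016,0,0,0,0,0,0],[0.0022,0,0,0,0,0,0],[0.0026,0,0,0,0,0,0],[0.003,0,0,0,0,0,0],[0.003,0,0,0,0,0,0]]]'

```text
t: 11.47
eef_pos: [0.5188, 0.0154, 0.0575]
tool_rot: [-0.0, 0.73, 0.684, -0.0]
contact_force: [-0.5, -0.0, -2.3]
gripper_width: 0.221
grasp_force: 78.4
```

Request:
servo_tool --motion '[[[0.0004,0,0,0,0,0,0],[0.0008,0,0,0,0,0,0],[0.0012,0,0,0,0,0,0],[0.0012,0,0,0,0,0,0]]]'

```text
t: 11.8
eef_pos: [0.5189, 0.0166, 0.0575]
tool_rot: [-0.0, 0.73, 0.684, 0.0]
contact_force: [0.1, 0.5, -2.3]
gripper_width: 0.224
grasp_force: 78.4
```

Request:
servo_tool --motion '[[[0.0004,0,0,0,0,0,0],[0.0008,0,0,0,0,0,0],[0.0012,0,0,0,0,0,0],[0.0012,0,0,0,0,0,0]]]'

```text
t: 12.13
eef_pos: [0.519, 0.0178, 0.0575]
tool_rot: [-0.0, 0.73, 0.684, 0.0]
contact_force: [-0.5, -0.0, -1.7]
gripper_width: 0.223
grasp_force: 78.4
```

Request:
servo_tool --motion '[[[0.0004,0,0,0,0,0,0],[0.0008,0,0,0,0,0,0],[0.0012,0,0,0,0,0,0],[0.0012,0,0,0,0,0,0]]]'

```text
t: 12.47
eef_pos: [0.519, 0.0186, 0.0575]
tool_rot: [0.0, 0.73, 0.684, -0.0]
contact_force: [0.6, -0.6, -2.0]
gripper_width: 0.222
grasp_force: 78.5
```

Request:
servo_tool --motion '[[[0.0003,0,0,0,0,0,0],[0.0006,0,0,0,0,0,0],[0.0009,0,0,0,0,0,0],[0.0009,0,0,0,0,0,0]]]'

```text
t: 12.8
eef_pos: [0.519, 0.0186, 0.0575]
tool_rot: [0.0, 0.73, 0.683, -0.001]
contact_force: [-0.0, -5.9, -0.9]
gripper_width: 0.219
grasp_force: 78.6
```

Request:
servo_tool --motion '[[[0.0002,0,0,0,0,0,0],[0.0003,0,0,0,0,0,0],[0.0003,0,0,0,0,0,0],[0.0003,0,0,0,0,0,0],[0.0003,0,0,0,0,0,0],[0.0003,0,0,0,0,0,0],[0.0003,0,0,0,0,0,0],[0.0003,0,0,0,0,0,0],[0.0003,0,0,0,0,0,0]]]'

```text
t: 13.55
eef_pos: [0.519, 0.0186, 0.0575]
tool_rot: [0.0, 0.73, 0.683, -0.001]
contact_force: [-0.2, -5.9, -0.2]
gripper_width: 0.221
grasp_force: 78.7
```

Run:
```python
from station import bot
from h import *
st(bot)
```

```text
t 13.55 p [0.519  0.0186 0.0575] xaz 1.5047 z [-0.    -0.002 -1.   ] F [-0.18 -5.89 -0.15] M [-1.09  0.09  0.11] w 0.221 g 78.7
```

Request:
servo_tool --motion '[[[0.0002,0,0,0,0,0,0],[0.0004,0,0,0,0,0,0],[0.0004,0,0,0,0,0,0],[0.0004,0,0,0,0,0,0],[0.0004,0,0,0,0,0,0],[0.0004,0,0,0,0,0,0],[0.0004,0,0,0,0,0,0],[0.0004,0,0,0,0,0,0]]]'

```text
t: 14.22
eef_pos: [0.519, 0.0187, 0.0575]
tool_rot: [0.001, 0.73, 0.683, -0.001]
contact_force: [-0.4, -6.8, 0.1]
gripper_width: 0.218
grasp_force: 78.7
```

Run:
```python
from station import bot
from h import *
st(bot)
```

```text
t 14.22 p [0.519  0.0187 0.0575] xaz 1.5044 z [-0.001 -0.002 -1.   ] F [-0.36 -6.8   0.06] M [-1.3   0.11  0.09] w 0.218 g 78.7
```

Request:
servo_tool --motion '[[[0.0003,0,0,0,0,0,0],[0.0003,0,0,0,0,0,0],[0.0003,0,0,0,0,0,0],[0.0003,0,0,0,0,0,0],[0.0003,0,0,0,0,0,0],[-0.0005,0,0,0,0,0,0],[-0.0015,0,0,0,0,0,0],[-0.003,0,0,0,0,0,0],[-0.0045,0,0,0,0,0,0],[-0.006,0,0,0,0,0,0],[-0.0075,0,0,0,0,0,0],[-0.009,0,0,0,0,0,0],[-0.0105,0,0,0,0,0,0],[-0.012,0,0,0,0,0,0]]]'

```text
t: 15.38
eef_pos: [0.5184, 0.0085, 0.0575]
tool_rot: [-0.0, 0.73, 0.684, 0.0]
contact_force: [0.2, -0.1, -2.0]
gripper_width: 0.217
grasp_force: 78.4
```

Run:
```python
from station import bot
from h import *
st(bot)
```

```text
t 15.38 p [0.5184 0.0085 0.0575] xaz 1.5059 z [ 0.  0. -1.] F [ 0.2  -0.11 -2.01] M [ 0.   -0.    0.01] w 0.217 g 78.4
```

Request:
servo_tool --motion '[[[-0.0015,0,0,0,0,0,0],[-0.004,0,0,0,0,0,0],[-0.007,0,0,0,0,0,0],[-0.01,0,0,0,0,0,0],[-0.013,0,0,0,0,0,0],[-0.016,0,0,0,0,0,0],[-0.019,0,0,0,0,0,0],[-0.022,0,0,0,0,0,0],[-0.026,0,0,0,0,0,0],[-0.032,0,0,0,0,0,0],[-0.04,0,0,0,0,0,0],[-0.05,0,-0.02,0,0,0,0],[-0.06,0,-0.06,0,0,0,0],[-0.06,0,-0.1,0,0,0,0],[-0.06,0,-0.14,0,0,0,0],[-0.06,0,-0.15,0,0,0,0],[-0.06,0,-0.15,0,0,0,0],[-0.06,0,-0.15,0,0,0,0]]]'

```text
t: 16.88
eef_pos: [0.5141, -0.052, 0.2071]
tool_rot: [0.0, 0.73, 0.684, -0.0]
contact_force: [0.1, -0.1, -2.9]
gripper_width: 0.222
grasp_force: 78.8
```

Run:
```python
from station import bot
from h import *
o=st(bot);print(o["q"].round(3))
```

```text
t 16.88 p [ 0.5141 -0.052   0.2071] xaz 1.5052 z [ 0.    -0.001 -1.   ] F [ 0.1  -0.05 -2.87] M [0.01 0.01 0.01] w 0.222 g 78.8
[ 0.382  0.282 -0.474  1.931  0.156  0.964 -0.232]
```

Request:
servo_tool --motion '[[[0,0,0,0,0,-1,0],[0,0,0,0,0,-2.4,0],[0,0,0,0,0,-3.8,0],[0,0,0,0,0,-5.2,0],[0,0,0,0,0,-6.6,0],[0,0,0,0,0,-8,0],[0,0,0,0,0,-9.4,0],[0,0,0,0,0,-10.8,0],[0,0,0,0,0,-12.2,0],[0,0,0,0,0,-13.6,0],[0,0,0,0,0,-15,0],[0,0,0,0,0,-16.4,0],[0,0,0,0,0,-17.4,0],[0,0,0,0,0,-18,0],[0,0,0,0,0,-18,0],[0,0,0,0,0,-18,0]]]'

```text
t: 18.22
eef_pos: [0.5131, -0.0515, 0.2054]
tool_rot: [-0.002, 0.033, 0.999, 0.0]
contact_force: [-1.0, 0.2, -2.0]
gripper_width: 0.22
grasp_force: 78.6
```

Run:
```python
from station import bot
from h import *
o=st(bot);print(o["q"].round(3))
```

```text
t 18.22 p [ 0.5131 -0.0515  0.2054] xaz 3.0751 z [-0.004  0.001 -1.   ] F [-1.02  0.2  -2.02] M [0.02 0.   0.03] w 0.22 g 78.6
[ 0.612  0.339 -0.761  1.918  0.275  0.995  1.231]
```

Request:
servo_tool --motion '[[[0,0,0,0,0,-1,0],[0,0,0,0,0,-2.4,0],[0,0,0,0,0,-3.8,0],[0,0,0,0,0,-5.2,0],[0,0,0,0,0,-6.6,0],[0,0,0,0,0,-8,0],[0,0,0,0,0,-9.4,0],[0,0,0,0,0,-10.8,0],[0,0,0,0,0,-12.2,0],[0,0,0,0,0,-13.6,0],[0,0,0,0,0,-15,0],[0,0,0,0,0,-16.4,0],[0,0,0,0,0,-17.4,0],[0,0,0,0,0,-18,0],[0,0,0,0,0,-18,0],[0,0,0,0,0,-18,0]]]'

```text
t: 19.55
eef_pos: [0.514, -0.0515, 0.2066]
tool_rot: [-0.0, -0.683, 0.731, 0.001]
contact_force: [0.3, 0.5, -1.7]
gripper_width: 0.22
grasp_force: 78.6
```

Run:
```python
from station import bot
from h import *
import cv2,pickle
o=st(bot);print(o["q"].round(3))
plan(o,[.5151,-.04,.0575],1.506-np.pi)
```

```text
t 19.55 p [ 0.514  -0.0515  0.2066] xaz -1.6386 z [-0.001  0.001 -1.   ] F [ 0.29  0.53 -1.67] M [0.   0.03 0.01] w 0.22 g 78.6
[ 0.853  0.456 -1.101  1.904  0.463  1.069  2.634]
plan [-0.0114 -0.0006  0.1491] [ 0.017  0.005 -0.034]
```

Request:
servo_tool --motion '[[[-0.005,-0.001,0.03,0,0,-0.034,0],[-0.0114,-0.001,0.07,0,0,-0.034,0],[-0.0114,-0.001,0.105,0,0,-0.034,0],[-0.0114,-0.001,0.13,0,0,-0.034,0],[-0.0114,-0.001,0.145,0,0,-0.034,0],[-0.0114,-0.001,0.149,0,0,-0.034,0],[-0.0114,-0.001,0.149,0,0,-0.034,0],[-0.016,-0.001,0.149,0,0,-0.034,0],[-0.022,-0.001,0.149,0,0,-0.034,0],[-0.028,-0.001,0.149,0,0,-0.034,0],[-0.032,-0.001,0.149,0,0,-0.034,0],[-0.032,-0.001,0.149,0,0,-0.034,0],[-0.032,-0.001,0.149,0,0,-0.034,0]]]'

```text
t: 20.63
eef_pos: [0.5178, -0.0191, 0.059]
tool_rot: [0.0, -0.685, 0.728, -0.0]
contact_force: [0.1, 0.5, -1.8]
gripper_width: 0.22
grasp_force: 78.7
```

Run:
```python
from station import bot
from h import *
import cv2
o=st(bot);print(o["q"].round(3))
plan(o,[.5175,-.008,.0575],1.506-np.pi)
im=bot.read_camera("scene")["img"][:,:,::-1]; cv2.imwrite("pics/s4.png",cv2.resize(im[160:240,290:420],(780,480),interpolation=cv2.INTER_CUBIC))
```

```text
t 20.63 p [ 0.5178 -0.0191  0.059 ] xaz -1.632 z [ 0.001 -0.    -1.   ] F [ 0.09  0.48 -1.84] M [-0.03  0.02  0.01] w 0.22 g 78.7
[ 0.629  0.646 -0.919  2.018  0.706  0.83   2.379]
plan [-0.0111  0.001   0.0015] [-0.009 -0.002  0.041]
```

View pics/s4.png

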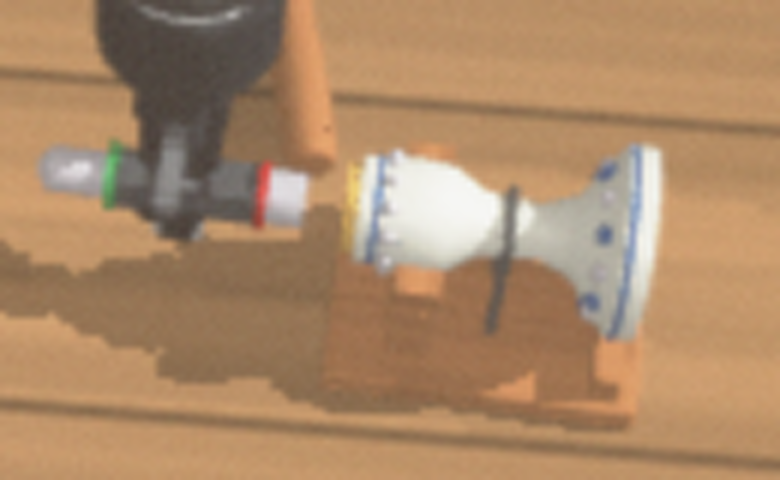

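Request:
servo_tool --motion '[[[0,0.001,0.0015,0,0,0.04,0],[-0.002,0.001,0.0015,0,0,0.04,0],[-0.004,0.001,0.0015,0,0,0.04,0],[-0.006,0.001,0.0015,0,0,0.04,0],[-0.007,0.001,0.0015,0,0,0.04,0],[-0.008,0.001,0.0015,0,0,0.04,0],[-0.009,0.001,0.0015,0,0,0.04,0],[-0.009,0.001,0.0015,0,0,0.04,0],[-0.009,0.001,0.0015,0,0,0.04,0]]]'

```text
t: 21.43
eef_pos: [0.5171, -0.0104, 0.057]
tool_rot: [-0.0, -0.684, 0.73, -0.0]
contact_force: [0.1, 0.5, -2.6]
gripper_width: 0.222
grasp_force: 78.6
```

Run:
```python
from station import bot
from h import *
o=st(bot)
plan(o,[.5178,-.003,.0575],1.506-np.pi)
```

```text
t 21.43 p [ 0.5171 -0.0104  0.057 ] xaz -1.6362 z [ 0. -0. -1.] F [ 0.08  0.53 -2.56] M [ 0.   -0.01  0.06] w 0.222 g 78.6
plan [-0.0074 -0.0002 -0.0005] [-0.    -0.    -0.006]
```

Request:
servo_tool --motion '[[[-0.0004,0,-0.0005,0,0,0,0],[-0.0008,0,-0.0005,0,0,0,0],[-0.0012,0,-0.0005,0,0,0,0],[-0.0016,0,-0.0005,0,0,0,0],[-0.002,0,-0.0005,0,0,0,0],[-0.0024,0,-0.0005,0,0,0,0],[-0.0024,0,-0.0005,0,0,0,0]]]'

```text
t: 22.02
eef_pos: [0.5173, -0.0079, 0.0575]
tool_rot: [0.0, -0.684, 0.73, 0.0]
contact_force: [-0.4, 0.1, -1.8]
gripper_width: 0.218
grasp_force: 78.6
```

Request:
servo_tool --motion '[[[-0.0004,0,0,0,0,0,0],[-0.0008,0,0,0,0,0,0],[-0.0012,0,0,0,0,0,0],[-0.0012,0,0,0,0,0,0]]]'

```text
t: 22.35
eef_pos: [0.5174, -0.0067, 0.0575]
tool_rot: [0.0, -0.684, 0.73, 0.0]
contact_force: [0.2, 0.2, -2.5]
gripper_width: 0.224
grasp_force: 78.6
```

Request:
servo_tool --motion '[[[-0.0004,0,0,0,0,0,0],[-0.0008,0,0,0,0,0,0],[-0.0012,0,0,0,0,0,0],[-0.0012,0,0,0,0,0,0]]]'

```text
t: 22.68
eef_pos: [0.5175, -0.0055, 0.0575]
tool_rot: [0.0, -0.684, 0.73, -0.0]
contact_force: [-0.7, -0.0, -2.4]
gripper_width: 0.221
grasp_force: 78.6
```

Request:
servo_tool --motion '[[[-0.0004,0,0,0,0,0,0],[-0.0008,0,0,0,0,0,0],[-0.0012,0,0,0,0,0,0],[-0.0012,0,0,0,0,0,0]]]'

```text
t: 23.02
eef_pos: [0.5175, -0.0043, 0.0575]
tool_rot: [0.0, -0.684, 0.73, 0.0]
contact_force: [0.0, 0.1, -2.2]
gripper_width: 0.225
grasp_force: 78.6
```

Request:
servo_tool --motion '[[[-0.0004,0,0,0,0,0,0],[-0.0008,0,0,0,0,0,0],[-0.001,0,0,0,0,0,0],[-0.001,0,0,0,0,0,0]]]'

```text
t: 23.35
eef_pos: [0.5176, -0.0034, 0.0575]
tool_rot: [0.0, -0.684, 0.73, -0.0]
contact_force: [-0.2, 1.2, -1.7]
gripper_width: 0.219
grasp_force: 78.6
```

Request:
servo_tool --motion '[[[-0.0004,0,0,0,0,0,0],[-0.0008,0,0,0,0,0,0],[-0.001,0,0,0,0,0,0],[-0.001,0,0,0,0,0,0]]]'

```text
t: 23.68
eef_pos: [0.5176, -0.0024, 0.0575]
tool_rot: [0.0, -0.684, 0.73, 0.0]
contact_force: [0.4, 0.1, -1.7]
gripper_width: 0.222
grasp_force: 78.6
```

Request:
servo_tool --motion '[[[-0.0003,0,0,0,0,0,0],[-0.0006,0,0,0,0,0,0],[-0.0006,0,0,0,0,0,0],[-0.0006,0,0,0,0,0,0]]]'

```text
t: 24.02
eef_pos: [0.5177, -0.0018, 0.0575]
tool_rot: [-0.0, -0.684, 0.73, 0.0]
contact_force: [-1.0, 0.6, -2.9]
gripper_width: 0.225
grasp_force: 78.6
```

Request:
servo_tool --motion '[[[-0.0004,0,0,0,0,0,0],[-0.0008,0,0,0,0,0,0],[-0.001,0,0,0,0,0,0],[-0.001,0,0,0,0,0,0]]]'

```text
t: 24.35
eef_pos: [0.5177, -0.0015, 0.0575]
tool_rot: [-0.0, -0.683, 0.73, -0.0]
contact_force: [-0.2, -2.1, -0.5]
gripper_width: 0.216
grasp_force: 78.7
```

Request:
servo_tool --motion '[[[-0.0004,0,0,0,0,0,0],[-0.0008,0,0,0,0,0,0],[-0.001,0,0,0,0,0,0],[-0.001,0,0,0,0,0,0]]]'

```text
t: 24.68
eef_pos: [0.5177, -0.0014, 0.0574]
tool_rot: [-0.001, -0.683, 0.73, -0.001]
contact_force: [-1.0, -6.1, -0.3]
gripper_width: 0.22
grasp_force: 78.9
```

Request:
servo_tool --motion '[[[-0.0002,0,0,0,0,0,0],[-0.0004,0,0,0,0,0,0],[-0.0005,0,0,0,0,0,0],[-0.0005,0,0,0,0,0,0],[-0.0005,0,0,0,0,0,0],[-0.0005,0,0,0,0,0,0],[-0.0005,0,0,0,0,0,0],[-0.0005,0,0,0,0,0,0],[-0.0005,0,0,0,0,0,0],[-0.0005,0,0,0,0,0,0],[-0.0005,0,0,0,0,0,0],[-0.0005,0,0,0,0,0,0]]]'

```text
t: 25.68
eef_pos: [0.5177, -0.0014, 0.0574]
tool_rot: [-0.001, -0.683, 0.73, -0.001]
contact_force: [-0.8, -6.6, 0.8]
gripper_width: 0.218
grasp_force: 79.0
```

Run:
```python
from station import bot
from h import *
o=st(bot)
```

```text
t 25.68 p [ 0.5177 -0.0014  0.0574] xaz -1.6376 z [-0.001 -0.003 -1.   ] F [-0.84 -6.59  0.82] M [-1.23  0.24  0.06] w 0.218 g 79.0
```

Request:
servo_tool --motion '[[[-0.0002,0,0,0,0,0,0],[-0.0004,0,0,0,0,0,0],[-0.0004,0,0,0,0,0,0],[-0.0004,0,0,0,0,0,0],[-0.0004,0,0,0,0,0,0],[-0.0004,0,0,0,0,0,0],[-0.0004,0,0,0,0,0,0],[-0.0004,0,0,0,0,0,0],[-0.0004,0,0,0,0,0,0],[-0.0004,0,0,0,0,0,0],[-0.0004,0,0,0,0,0,0],[-0.0004,0,0,0,0,0,0]]]'

```text
t: 26.68
eef_pos: [0.5176, -0.0014, 0.0574]
tool_rot: [-0.002, -0.683, 0.73, -0.001]
contact_force: [-0.8, -7.3, 2.1]
gripper_width: 0.22
grasp_force: 79.0
```

Run:
```python
from station import bot
from h import *
o=st(bot)
plan(o,[.558,-.222,.2],1.529-np.pi)
```

```text
t 26.68 p [ 0.5176 -0.0014  0.0574] xaz -1.638 z [-0.001 -0.004 -1.   ] F [-0.8  -7.34  2.12] M [-1.49  0.25  0.07] w 0.22 g 79.0
plan [ 0.2179 -0.055  -0.1419] [ 0.01  -0.041 -0.291]
```

Request:
servo_tool --motion '[[[0.001,0,0,0,0,0,0],[0.004,0,0,0,0,0,0],[0.01,0,0,0,0,0,0],[0.02,0,0,0,0,0,0],[0.04,-0.005,-0.02,0,0,0,0],[0.06,-0.01,-0.05,0,0,0,0],[0.08,-0.015,-0.08,0,0,0,0],[0.11,-0.025,-0.11,0,0,-0.1,0],[0.14,-0.035,-0.14,0,0,-0.2,0],[0.165,-0.045,-0.142,0,0,-0.29,0],[0.19,-0.052,-0.142,0,0,-0.29,0],[0.21,-0.056,-0.142,0,0,-0.29,0],[0.22,-0.057,-0.142,0,0,-0.29,0],[0.22,-0.057,-0.142,0,0,-0.29,0],[0.22,-0.057,-0.142,0,0,-0.29,0],[0.22,-0.057,-0.142,0,0,-0.29,0]]]'

```text
t: 28.02
eef_pos: [0.5601, -0.22, 0.1995]
tool_rot: [0.0, -0.694, 0.72, 0.001]
contact_force: [0.2, 1.0, -1.3]
gripper_width: 0.221
grasp_force: 78.9
```

Run:
```python
from station import bot
from h import *
o=st(bot);print(o["q"].round(3))
plan(o,[.56,-.2245,.08],1.53-np.pi)
```

```text
t 28.02 p [ 0.5601 -0.22    0.1995] xaz -1.6083 z [-0.     0.001 -1.   ] F [ 0.22  1.   -1.33] M [-0.    0.02  0.02] w 0.221 g 78.9
[ 1.011  0.605 -1.045  1.719  0.566  1.155  2.908]
plan [ 4.600e-03 -1.000e-04  1.195e-01] [0.003 0.015 0.038]
```

Request:
servo_tool --motion '[[[0.0045,0,0.02,0,0,0.04,0],[0.0045,0,0.045,0,0,0.04,0],[0.0045,0,0.07,0,0,0.04,0],[0.0045,0,0.09,0,0,0.04,0],[0.0045,0,0.105,0,0,0.04,0],[0.0045,0,0.115,0,0,0.04,0],[0.0045,0,0.12,0,0,0.04,0],[0.0045,0,0.12,0,0,0.04,0],[0.0045,0,0.12,0,0,0.04,0]]]'

```text
t: 28.77
eef_pos: [0.5609, -0.2264, 0.0803]
tool_rot: [0.0, -0.692, 0.722, -0.0]
contact_force: [0.0, -0.6, -1.4]
gripper_width: 0.218
grasp_force: 78.8
```

Run:
```python
from station import bot
from h import *
import cv2
o=st(bot);print(o["q"].round(3))
plan(o,[.56,-.2245,.0375],1.53-np.pi)
im=bot.read_camera("scene")["img"][:,:,::-1]; a=cv2.resize(im[165:240,190:300],(770,525),interpolation=cv2.INTER_CUBIC)
cv2.imwrite("pics/s5.png",a)
```

```text
t 28.77 p [ 0.5609 -0.2264  0.0803] xaz -1.6139 z [ 0.001 -0.    -1.   ] F [ 0.04 -0.57 -1.37] M [ 0.   -0.01 -0.03] w 0.218 g 78.8
[ 0.943  0.737 -0.935  1.803  0.711  0.977  2.807]
plan [-0.0018  0.001   0.0428] [-0.014 -0.001 -0.026]
```

View pics/s5.png

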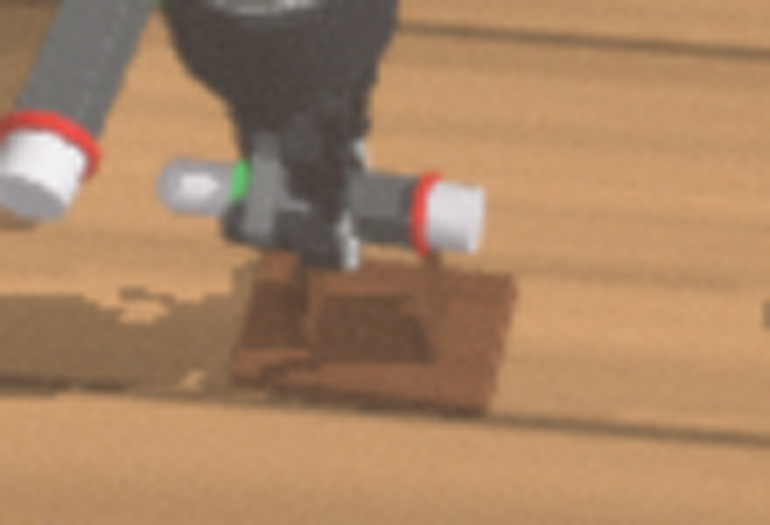

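Request:
servo_tool --motion '[[[-0.0018,0.001,0.01,0,0,-0.026,0],[-0.0018,0.001,0.02,0,0,-0.026,0],[-0.0018,0.001,0.026,0,0,-0.026,0],[-0.0018,0.001,0.031,0,0,-0.026,0],[-0.0018,0.001,0.035,0,0,-0.026,0],[-0.0018,0.001,0.038,0,0,-0.026,0],[-0.0018,0.001,0.04,0,0,-0.026,0],[-0.0018,0.001,0.041,0,0,-0.026,0],[-0.0018,0.001,0.041,0,0,-0.026,0]]]'

```text
t: 29.57
eef_pos: [0.5593, -0.2248, 0.0384]
tool_rot: [0.0, -0.692, 0.722, 0.0]
contact_force: [-0.7, -0.2, -2.2]
gripper_width: 0.219
grasp_force: 78.8
```

Run:
```python
from station import bot
from h import *
o=st(bot);plan(o,[.56,-.2245,.0368],1.53-np.pi)
```

```text
t 29.57 p [ 0.5593 -0.2248  0.0384] xaz -1.6121 z [ 0.  0. -1.] F [-0.72 -0.2  -2.17] M [-0.03  0.01 -0.04] w 0.219 g 78.8
plan [-0.0004 -0.0007  0.0016] [-0.     0.001 -0.006]
```

Almost seated; lower to contact.

Request:
servo_tool --motion '[[[0,-0.0007,0.0005,0,0,0,0],[0,-0.0007,0.001,0,0,0,0],[0,-0.0007,0.0015,0,0,0,0],[0,-0.0007,0.002,0,0,0,0],[0,-0.0007,0.002,0,0,0,0]]]'

```text
t: 29.98
eef_pos: [0.5598, -0.225, 0.0369]
tool_rot: [-0.0, -0.692, 0.722, -0.0]
contact_force: [-3.4, 0.8, 3.9]
gripper_width: 0.223
grasp_force: 79.6
```

Run:
```python
from station import bot
from h import *
st(bot)
```

```text
t 29.98 p [ 0.5598 -0.225   0.0369] xaz -1.6122 z [-0. -0. -1.] F [-3.45  0.79  3.9 ] M [ 0.02  0.71 -0.02] w 0.223 g 79.6
```

Request:
servo_tool --motion '[[[0,0.0005,0,0,0,0,0],[0,0.0005,0,0,0,0,0.25],[0,0.0005,0,0,0,0,0.35],[0,0.0005,0,0,0,0,0.6],[0,0.0005,0,0,0,0,0.9],[0,0.0005,0,0,0,0,1],[0,0.0005,0,0,0,0,1],[0,0.0005,0,0,0,0,1],[0,0.0005,0,0,0,0,1],[0,0.0005,-0.005,0,0,0,1],[0,0.0005,-0.015,0,0,0,1],[0,0.0005,-0.03,0,0,0,1],[0,0.0005,-0.06,0,0,0,1],[0,0.0005,-0.09,0,0,0,1],[0,0.0005,-0.12,0,0,0,1],[0,0.0005,-0.14,0,0,0,1],[0,0.0005,-0.14,0,0,0,1],[0,0.0005,-0.14,0,0,0,1]]]'

```text
t: 31.48
eef_pos: [0.5604, -0.225, 0.179]
tool_rot: [0.001, -0.692, 0.722, -0.002]
contact_force: [-0.1, -0.5, -0.5]
gripper_width: 1.002
grasp_force: 0.0
```

Run:
```python
from station import bot
from h import *
import cv2
st(bot); print(bot.get_obs()["q"].round(3))
a=bot.read_camera("wrist")["img"][:,:,::-1][60:310,190:450]; b=bot.read_camera("scene")["img"][:,:,::-1][170:235,200:295]
cv2.imwrite("pics/e.png",np.hstack([cv2.resize(a,(400,385)),cv2.resize(b,(400,385),interpolation=cv2.INTER_CUBIC)]))
```

```text
t 31.48 p [ 0.5604 -0.225   0.179 ] xaz -1.6122 z [ 0.003 -0.002 -1.   ] F [-0.09 -0.46 -0.5 ] M [ 0.    0.04 -0.03] w 1.002 g 0.0
[ 1.011  0.631 -1.038  1.736  0.6    1.125  2.887]
```

View pics/e.png

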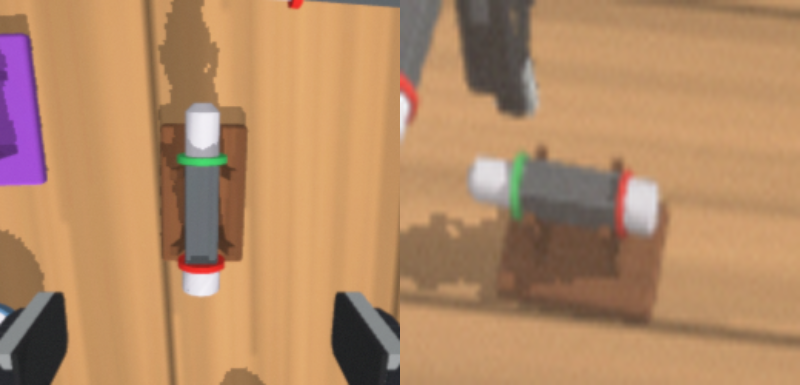

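The pictures show the gauge lying level in both saddles of the dark rest, with the collars outside (green (203,160), red (201,264) in the left half) and the fingers clear of it. I'm handing in now.

```bash
python3 -c "
from station import bot
print(bot.hand_in())"
```

```text
the job is handed in; nothing more can be done
None
```

I handed the job in at about 31.5 s (limit 67 s), but the judge's verdict was not shown. The go end went fully home and the no-go end was refused, each held at about 7 N (you asked for about 8 N). The highest force I read on the candlestick was 7.3 N. The gauge lies turned round in its rest with the fingers clear, and I saw no contact with the bowl, tumbler or scraper.

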